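Stow the instrument in the slide-cover case

ROBOT

A 6-joint arm with a two-finger parallel gripper is mounted at the origin on a cart in front of the work surface, level with it; the furniture and walls round the work are solid. World frame = base frame: x ahead of the robot, y to its left, z up, the work surface at z = 0. Lengths are in m, angles in rad, forces in N, time in s.
With the tool pointing down it reaches from about 0.3 to 0.825 m from the base axis. Payload 5.4 kg.
Tool frame: the origin (TCP) lies at the very end of the fingers, on their centre line; the grasp point (between the pads) lies 19 mm behind it (env.pinch_z is the distance from the TCP to the grasp point, in m); z points along the fingers, y is the line along which they close (so a half turn about z gives the same grasp; the last joint's range is limited). The gripper opens to 92 mm and grips with 3 to 60 N. Pads are 20 mm wide; open, the fingers measure 128 mm over their backs; the gripper's body (75 mm by 189 mm) begins 69 mm behind the grasp point.
Start: joints at [-1.549, 0.158, 1.597, -0, 1.386, -0.21], TCP at [0.132, -0.56, 0.215] pointing down, gripper open.
Joint ranges: [-2.91, 2.91], [-0.94, 2.29], [0.18, 2.7], [-1.29, 4.43], [0.17, 2.64], [-3, 3]. Speed limits (rad/s): [2.57, 2.57, 3.14, 3.14, 3.14, 3.14].

INTERFACE

Orientations are given as a unit quaternion [w, x, y, z].
In Python, from workcell import env gives the robot as it stands.
- The arm moves only by the tool step_arm, never from a script. Its argument "targets" is a list of rows, each a list of 2 entries, a list of its own where there are three numbers: the shift along the world's x, y, z in units of 25 mm (1.0 is 25 mm), then the turn, a rotation vector about the world's x, y, z in units of 5 degrees (1.0 is 5 degrees). In form: [[[x, y, z], [rx, ry, rz]], ...]. A call has 1 to 20 rows; each row is the pose to reach, as a shift and turn from the pose commanded when the call began; what a row does not reach only later rows make up. A row lasts 1/12 s, in which the tool goes at most 41.7 mm and 7.16 degrees, less where a joint would pass 70% of its speed; a pose out of reach is approached as far as the arm can. A call with a gripper value outside its range is refused whole. "hand" is the opening, from 0 (shut) to 1 (fully open), set as the call begins (left out, the last holds). The fingers move at their own pace and stop on an object; "newtons" is the grip in N (left out, the last holds). Time passes only in rows, so rows that repeat a pose let the fingers close. It gives the time, the measured TCP pose, the force, the opening and the grip force at its end, in the units of the state.
- env.get_obs(): the state, without advancing time (a new reading comes with each control period).
- env.get_image(name): name is "scene" or "top"; returns (picture, depth): 420x560x3 uint8, red, green, blue; 420x560 float32, m along the optical axis (not along the pixel's ray), 0 where there is no reading.
- env.calibration(name): a dict with "fx", "fy", "cx", "cy" (pixels), "D" ([k1, k2, p1, p2, k3] as OpenCV has them; the pictures are not rectified), "pose" (4x4, takes a point from camera to world coordinates). Camera axes: x right, y up, looking along -z (the intrinsics and any distortion apply to the point x, -y, -z); pixel columns grow to the right and rows downward; lengths in m; the calibration is good to about 2 mm. A picture is of the moment at which its call begins. calibration takes no time and is no camera call.
- env.finish_job(): hands the job in; it is judged then, once.
The state is a dict: "clock": time; "joint_pos": joint angles; "qvel": joint speeds; "joint_torque": joint torques, N m; "position": TCP position; "orientation": TCP orientation; "ft_force": force on the tool from outside, world axes, zero at the start; "torque": the same for the moment, N m; "width": finger opening in m; "gripper_force": force on a finger pad.
Only numpy, scipy, OpenCV 4.12 (cv2) and the standard library are available. Lean on these libraries where they do the work, as an engineer would, in place of code of your own. Each camera call takes 0.05 s, during which the arm holds its last target. There are 200 camera calls.

TASK

Put the dark instrument case away in the sloping tool case: slide its cover fully open, first moving the glue stick that stands in the cover's way, lay the instrument flat, label up, between the locating ribs of the open compartment and let go of it, then slide the cover fully shut. Never tip the glue stick over: leave it standing upright on the bench, and leave the blue sleeve, the remote and the flat black box where they lie.

Things in the scene. Friction and masses are not known exactly. Their poses are not given: they have to be found in the camera images.
- stand: dark steel stand of the sloping tool case, fixed to the bench. Origin on the bench (z = 0) under the middle of the case; x points level to the back of the case (yaw within 0.25 rad of the world's), y along the case to the left, z up. Case and stand reach 85 mm to the front, 60 mm to the back and 91 mm to each side of it and are 130 mm high (150 mm with the pull)
- tray: grey open case, 136 x 182 x 46 mm, sloping 30 degrees (low side to the robot). Origin: centre of its underside, 52 mm over the bench. x points uphill, y along the case to the left (the cover opens to -y), z square to the cover. Floor 5 mm thick, inside 124 (x) by 170 mm (y); end walls 36 mm high. A divider at y = -26 mm parts the left compartment (for the instrument) from one always covered
- pocket (a point): centre, on the floor, of the instrument's pocket, 33 mm to +y of the tray's middle; axes as the tray's. 66 mm (x) by 91 mm (y), marked by ribs 8 mm high: one along each short end and 20 mm pieces at the ends of each long side (the middle 50 mm is free for fingers); 25 mm from ribs to side walls. A case lying on a rib blocks the cover (32 mm between floor and cover)
- cover (a joint): sliding cover: aluminium plate 122 x 176 x 5 mm, its top 42.5 mm over the tray's underside. 0 = fully shut, grows as it runs to the tray's -y (right), 0.112 m = fully open; starts 0 to 0.02. About 2.5 N moves it and friction holds it where it is left. Open, it stands out 112 mm beyond the case's right end
- pull (a point): middle of the cover's black pull bar, 70 mm along the tray's x, 12 mm thick along the tray's y, standing up 22 mm from the cover's top (the point is 11 mm below its top); moves with the cover; axes as the tray's
- instrument: dark instrument case with an orange label on top, 60 (x) x 85 (y) x 26 (z) mm, 0.11 kg, loose, lying label up on the bench in front of the tool case, at any yaw, in one of four places. Origin: centre of its underside; z up through the label. Grasp it across its 60 mm in the middle of its long sides
- glue_stick: upright glue stick, 29 mm thick, 129 mm tall, 0.09 kg, standing on the bench to the right of the tool case where the cover comes out. Origin: centre of its base, z along it. The red cap does not come off
- blue_sleeve: flat blue plastic case, 58 (x) x 88 (y) x 21 mm, loose bystander on the bench; origin centre of its underside
- remote: slim black remote control, 42 (x) x 112 (y) x 14 mm, loose bystander; origin centre of its underside
- flat_box: plain flat black box without a label, 64 (x) x 90 (y) x 19 mm, loose bystander; origin centre of its underside
- rover_edge (a point): fixed point on the bench at the right-hand edge of a tall fixed rover model: the ground to the left of it (+y) and nearer than x = 0.58 is taken up to 0.2 m high (its slack cables reach a little farther right, but cannot be felt). The bench to the left is free again from x = 0.60 to 0.66 as far as y = 0.35. The wall stands at x = 0.82
- vice_edge (a point): fixed point on the bench at the left edge of a small fixed blue vice (0.15 m high or less) and of magazines behind it: the ground to the right of it (-y) beyond x = 0.46 is taken
Things that resemble listed ones, but are neither listed nor needed, are in the scene too. What is shaped like the glue_stick but yellow is not meant.

How it is judged:
By the outcome, as a careful person would: the job done as asked, in the order asked, and still so for the second after the job is handed in, with the robot touching nothing.
It also fails if it takes over 72 s, if anything falls off the work surface, if the arm or the gripper's body presses on something with over 40 N, if the wrist force passes 120 N, or if a joint passes its speed limit or range.

## Working session

There is one attempt and no reset: what is moved stays moved. The work goes in short steps, Python scripts to look and compute and a tool call to move; the robot and the scene stay as the last step left them, time stands still between calls to the robot, and variables do not carry over. Pictures are saved under pics/ and viewed, at most 10 in all, crops included, and the job is handed in when it is done.

Besides the shell and the picture viewer there is one more tool, called after "Call:" by a JSON object that holds its "api" and its "payload". step_arm: Moves the arm, as the interface text tells. Its arguments: {"type":"object","properties":{"targets":{"type":"array","items":{"type":"array"}},"hand":{"type":"number"},"newtons":{"type":"number"}},"required":["targets"]}

```bash
mkdir -p pics; ls; cat > h.py <<'E'
import numpy as np,cv2
from workcell import env
def save(n):
    im,d=env.get_image(n); return im,d
def P(n,d,u,v,r=1,z=None):
    c=env.calibration(n);K=np.array([[c['fx'],0,c['cx']],[0,c['fy'],c['cy']],[0,0,1]])
    p=cv2.undistortPoints(np.array([[[u,v]]],float),K,np.array(c['D'],float))[0,0]
    ray=np.array([p[0],-p[1],-1.]);T=np.array(c['pose'])
    if z is not None:
        w=T[:3,:3]@ray; s=(z-T[2,3])/w[2]; return T[:3,3]+s*w
    q=d[int(v)-r:int(v)+r+1,int(u)-r:int(u)+r+1];q=q[q>0];m=np.median(q)
    return T[:3,:3]@(ray*m)+T[:3,3]
E
python3 - <<'E'
from h import *
for n in ("scene","top"):
    im,d=env.get_image(n); cv2.imwrite(f"pics/{n}0.png",cv2.resize(im[:,:,::-1],(784,588))); np.savez(f"{n}0.npz",im=im,d=d)
    print(np.round(env.calibration(n)['pose'],2))
E
```

```text
pics
[[-0.79  0.46 -0.4   0.03]
 [-0.61 -0.61  0.51  0.56]
 [-0.01  0.65  0.76  1.08]
 [ 0.    0.    0.    1.  ]]
[[ 0.03  0.99 -0.1   0.46]
 [-1.    0.03  0.01 -0.1 ]
 [ 0.01  0.1   1.    1.2 ]
 [ 0.    0.    0.    1.  ]]
```

View pics/scene0.png

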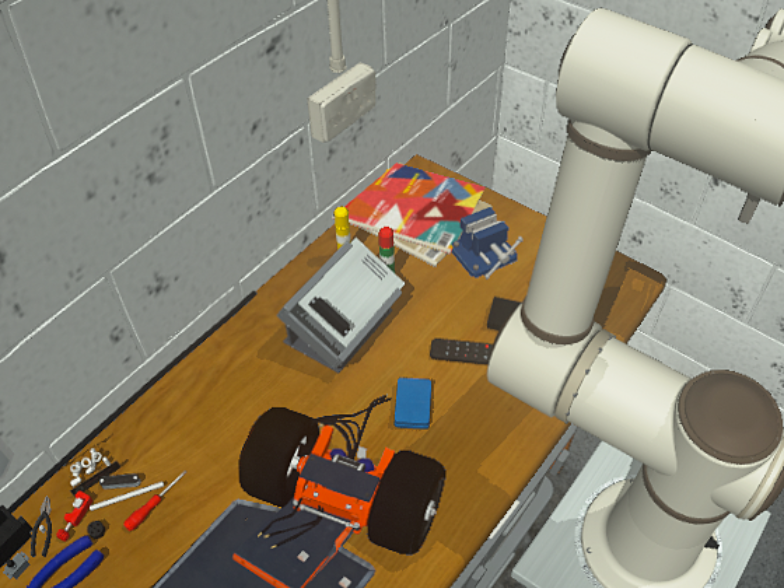

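View pics/top0.png

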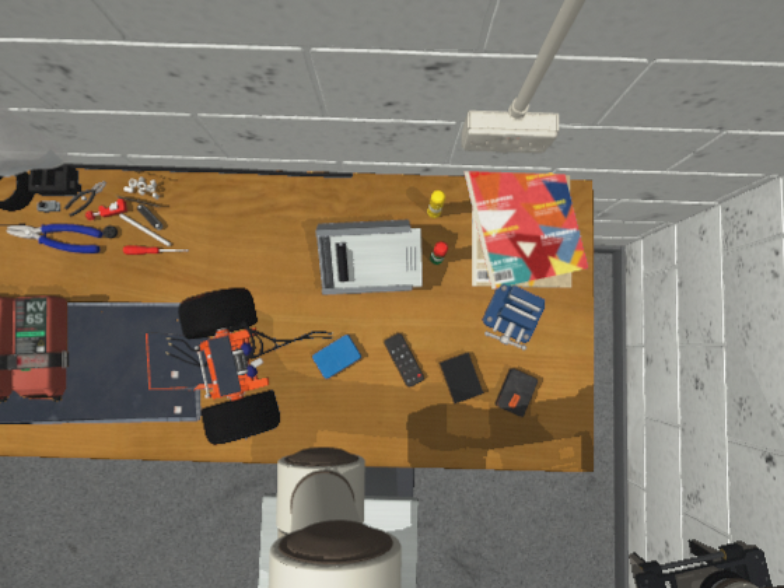

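The top view has two flat dark boxes. At (517,391) is a dark one with an orange label, so that is the instrument. The one at (462,378) has no label, so it is the flat box. The red-capped stick at (440,253) is the glue stick, and the yellow one at (437,203) isn't meant. The case is at (370,258), the blue sleeve at (336,356) and the remote at (404,360). I'll confirm this in a crop.

```bash
python3 - <<'E'
from h import *
z=np.load("top0.npz");im=z['im']
cv2.imwrite("pics/crop1.png",cv2.resize(im[150:300,215:400,::-1],None,fx=4,fy=4,interpolation=cv2.INTER_CUBIC))
E
```

```text
(no output)
```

View pics/crop1.png

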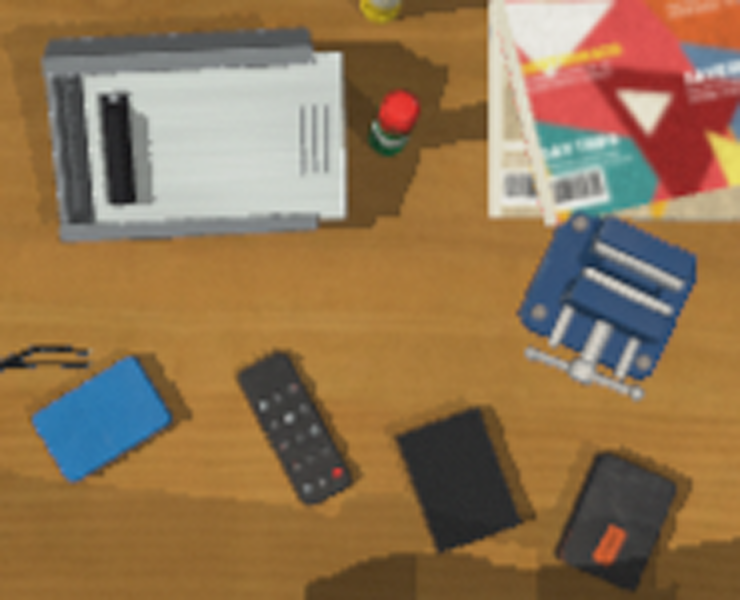

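The crop confirms it: orange label at (610,543) on the dark case, none on the plain box at (465,478), red cap at (400,108), and the pull bar at (102–135, 95–203).

```bash
python3 - <<'E'
from h import *
z=np.load("top0.npz");d=z['d']
f=lambda x,y:(215+(x+.5)/4-.5,150+(y+.5)/4-.5)
pts={'cov TR':(336,60),'cov BR':(338,210),'cov BL':(95,220),'cov TL':(90,75),'covmid':(220,140),'pullT':(116,110),'pullB':(122,195),'pullM':(119,150),
'trayTL':(55,50),'trayBL':(70,232),'trayTR':(305,38),'trayBR':(308,222),'left wall':(55,130),'cap':(400,105),'blue':(103,418),'remote':(297,425),'box':(463,478)}
for k,p in pts.items(): print(k,np.round(P('top',d,*f(*p)),4))
c=[(603,452),(677,485),(632,590),(557,553)]
q=np.array([P('top',d,*f(*p),z=0.026) for p in c]);print('instr',np.round(q,4),np.round(q.mean(0),4),[np.round(np.linalg.norm(q[i]-q[i-1]),4) for i in range(4)], P('top',d,*f(617,515)))
e1=q[3]-q[0]+q[2]-q[1];print('long dir',np.degrees(np.arctan2(e1[1],e1[0])))
for k,p,zz in [('covR1',(343,52),None),('covR2',(346,218),None)]: print(k,P('top',d,*f(*p)))
# other objects outlines at their tops
for k,cs,h in [('remote',[(238,375),(282,350),(353,480),(308,505)],.014),('box',[(395,437),(485,407),(523,520),(440,550)],.019),('blue',[(32,418),(132,355),(172,410),(72,481)],.021)]:
    print(k,np.round([P('top',d,*f(*p),z=h)[:2] for p in cs],3).tolist())
# vice and magazine
for k,p in [('viceL',(525,352)),('viceL2',(522,310)),('magL',(490,215)),('magL2',(490,5)),('yellow',(380,8)),('rovercable',(88,352)),('handle',(640,393))]: print(k,np.round(P('top',d,*f(*p)),3))
# scene view cap / cover plane fit
H,W=d.shape
c=[]
for u in range(int(f(150,0)[0]),int(f(290,0)[0])):
    for v in range(int(f(0,70)[1])+1,int(f(0,210)[1])): c.append(P('top',d,u,v,0))
c=np.array(c);A=np.c_[c[:,:2],np.ones(len(c))];k=np.linalg.lstsq(A,c[:,2],rcond=None)[0];print('plane',k,'slope',np.degrees(np.arctan(np.hypot(*k[:2]))),'yaw',np.arctan2(k[1],k[0]))
E
```

```text
cov TR [ 0.6852 -0.1401  0.1178]
cov BR [ 0.59   -0.1463  0.0614]
cov BL [0.5799 0.0263 0.0432]
cov TL [0.6703 0.0255 0.1165]
covmid [ 0.6331 -0.0626  0.0883]
pullT [0.6457 0.0063 0.1238]
pullB [0.5921 0.0028 0.0953]
pullM [0.6206 0.0045 0.1114]
trayTL [0.6873 0.0501 0.1137]
trayBL [0.569  0.0415 0.0612]
trayTR [ 0.7013 -0.1189  0.1109]
trayBR [ 0.5809 -0.1254  0.0607]
left wall [0.6368 0.0514 0.088 ]
cap [ 0.6539 -0.1832  0.1279]
blue [0.4393 0.0173 0.0217]
remote [ 0.4381 -0.1224  0.013 ]
box [ 0.4036 -0.2426  0.0192]
instr [[ 0.4251 -0.3418  0.026 ]
 [ 0.4032 -0.395   0.026 ]
 [ 0.3284 -0.3632  0.026 ]
 [ 0.3529 -0.3096  0.026 ]] [ 0.3774 -0.3524  0.026 ] [np.float64(0.0791), np.float64(0.0575), np.float64(0.0812), np.float64(0.059)] [ 0.38067829 -0.35255563  0.02409419]
long dir 156.49380990173947
covR1 [ 0.71607981 -0.14955257  0.00117303]
covR2 [ 0.59138863 -0.15486722 -0.00064689]
remote [[0.473, -0.079], [0.492, -0.11], [0.4, -0.164], [0.381, -0.132]]
box [[0.432, -0.193], [0.455, -0.258], [0.375, -0.286], [0.352, -0.227]]
blue [[0.438, 0.068], [0.485, -0.002], [0.446, -0.032], [0.394, 0.038]]
viceL [ 0.496 -0.289  0.   ]
viceL2 [ 0.526 -0.285  0.011]
magL [ 0.597 -0.262  0.   ]
magL2 [ 0.754 -0.259  0.005]
yellow [ 0.739 -0.174  0.046]
rovercable [0.487 0.032 0.004]
handle [ 0.467 -0.355  0.083]
 ** On entry to DLASCL parameter number  4 had an illegal value
 ** On entry to DLASCL parameter number  4 had an illegal value
  return _methods._mean(a, axis=axis, dtype=dtype,
  ret = ret.dtype.type(ret / rcount)
Traceback (most recent call last):
numpy.linalg.LinAlgError: SVD did not converge in Linear Least Squares
```

```bash
cat >> h.py <<'E'
f=lambda x,y:(215+(x+.5)/4-.5,150+(y+.5)/4-.5)
def tray(X,Y,psi):
    c,s=np.cos(psi),np.sin(psi);a=np.radians(30)
    R=np.array([[c,-s,0],[s,c,0],[0,0,1]])@np.array([[np.cos(a),0,-np.sin(a)],[0,1,0],[np.sin(a),0,np.cos(a)]])
    return R,np.array([X,Y,.052])
def proj(n,p):
    c=env.calibration(n);K=np.array([[c['fx'],0,c['cx']],[0,c['fy'],c['cy']],[0,0,1]]);T=np.array(c['pose'])
    q=(np.atleast_2d(p)-T[:3,3])@T[:3,:3]*[1,-1,-1]
    return cv2.projectPoints(q,np.zeros(3),np.zeros(3),K,np.array(c['D'],float))[0][:,0]
E
python3 - <<'E'
from h import *
from scipy.optimize import least_squares
z=np.load("top0.npz");d=z['d']
px=np.array([f(*p) for p in [(44,41),(62,241),(311,29),(317,228)]])
loc=np.array([[68,91,46],[-68,91,46],[68,-91,46],[-68,-91,46]])/1e3
def r(v):
    R,t=tray(*v);return (proj('top',loc@R.T+t)-px).ravel()
s=least_squares(r,[.64,-.04,.06]);print(s.x,np.round(s.fun*4,1))
R,t=tray(*s.x)
for k,p in {'covTR':(336,60),'covBR':(338,210),'covmid':(220,140),'pullT':(116,110),'pullB':(122,195),'pullM':(119,150),'wallL':(57,130),'trayTL':(55,50)}.items():
    print(k,np.round((P('top',d,*f(*p))-t)@R*1e3,1))
# cover right edge & pull corners by known height
def onplane(p,h):
    c=env.calibration('top');o=np.array(c['pose'])[:3,3];w=P('top',d,*f(*p),z=0)-o
    n=R[:,2];return (o+w*((t+n*h-o)@n/(w@n))-t)@R*1e3
print('edge',onplane((343,52),.0425),onplane((346,218),.0425))
print('pull',[np.round(onplane(p,.0645),1).tolist() for p in [(100,93),(129,93),(108,204),(136,203)]])
# glue from scene & top depth
for n in('top','scene'):
    zz=np.load(n+'0.npz');im=zz['im'].astype(int);dd=zz['d']
    m=(im[...,0]>150)&(im[...,1]<70)&(im[...,2]<70)
    pts=[]
    for v,u in np.argwhere(m):
        q=P(n,dd,u,v,0)
        if abs(q[0]-.65)<.06 and abs(q[1]+.19)<.06 and q[2]>.08:pts.append(q)
    pts=np.array(pts);print(n,len(pts),pts.min(0),pts.max(0),np.median(pts,0)); tp=pts[pts[:,2]>.124];print(len(tp),tp.mean(0) if len(tp) else '')
E
```

```text
[ 0.65684495 -0.03604495  0.07536243] [-2.3  7.1 -1.4 -7.8  2.1  6.9  1.7 -6.8]
covTR [  50.6 -105.9   46.8]
covBR [ -60.2 -104.9   45.7]
covmid [ -4.1 -24.7  44.3]
pullT [29.  43.1 66.2]
pullB [-31.8  43.6  68.3]
pullM [ 1.  43.1 68. ]
wallL [ 6.3 87.3 37.9]
trayTL [62.8 83.6 35. ]
edge [  54.65901707 -111.02493036   42.5       ] [ -68.07010055 -110.55957703   42.5       ]
pull [[40.9, 52.9, 64.5], [40.0, 33.6, 64.5], [-39.6, 54.1, 64.5], [-39.8, 34.9, 64.5]]
top 67 [ 0.64084879 -0.19242789  0.11623885] [ 0.66186292 -0.17098007  0.13159933] [ 0.65049702 -0.18165144  0.12738025]
55 [ 0.65212029 -0.18251454  0.12803199]
scene 105 [ 0.63390105 -0.19325443  0.09501717] [ 0.65877298 -0.16748158  0.13140273] [ 0.64541644 -0.1759961   0.1213953 ]
35 [ 0.64903346 -0.18192018  0.12636993]
  return _methods._mean(a, axis=axis, dtype=dtype,
  ret = ret.dtype.type(ret / rcount)
```

```bash
python3 - <<'E' 2>/dev/null
from h import *
from scipy.optimize import least_squares
z=np.load("top0.npz");d=z['d']
px=np.array([f(*p) for p in [(44,41),(62,241),(311,29),(317,228)]])
loc=np.array([[68,91,0],[-68,91,46],[68,-91,0],[-68,-91,46]])/1e3
def r(v):
    R,t=tray(*v);return (proj('top',loc@R.T+t)-px).ravel()
s=least_squares(r,[.64,-.04,.06]);print(s.x,np.round(s.fun*4,1))
R,t=tray(*s.x)
for k,p in {'covTR':(336,60),'covBR':(338,210),'covmid':(220,140),'pullT':(116,110),'pullB':(122,195),'pullM':(119,150),'wallL':(57,130),'trayTL':(55,50)}.items():
    print(k,np.round((P('top',d,*f(*p))-t)@R*1e3,1))
def onplane(p,h):
    c=env.calibration('top');o=np.array(c['pose'])[:3,3];w=P('top',d,*f(*p),z=0)-o
    n=R[:,2];return (o+w*((t+n*h-o)@n/(w@n))-t)@R*1e3
print('edge',onplane((343,52),.0425),onplane((346,218),.0425))
print('pull',[np.round(onplane(p,.0645),1).tolist() for p in [(100,93),(129,93),(108,204),(136,203)]])
sc=np.load('scene0.npz')
print('scene cov',[(np.round((P('scene',sc['d'],u/1.4,v/1.4)-t)@R*1e3,1)).tolist() for u,v in [(340,290),(395,285),(370,250),(330,313)]])
E
```

```text
[ 0.64962994 -0.03560932  0.0802753 ] [ 3.  -2.3 -1.9  2.9 -2.5 -3.3  1.3  2.7]
covTR [  56.4 -107.    43.4]
covBR [ -54.5 -105.5   42.4]
covmid [  2.  -25.6  40.8]
pullT [35.4 42.1 62.5]
pullB [-25.4  42.9  64.6]
pullM [ 7.4 42.3 64.3]
wallL [12.9 86.3 34.1]
trayTL [69.4 82.4 31.2]
edge [  61.45945571 -111.96518673   42.5       ] [ -60.87931942 -110.98067289   42.5       ]
```

```bash
cat >> h.py <<'E'
from scipy.spatial.transform import Rotation as Ro
TX=(.6496,-.0356,.078)
def rotq(q): return Ro.from_quat(q,scalar_first=True)
def go(pos,Rt):
    "shift (25mm) and turn (5deg) from the present pose to pos, tool rotation Rt (half turn free)"
    o=env.get_obs();R0=rotq(o['orientation']).as_matrix()
    print('pos',np.round(o['position'],4),'shift',np.round((np.array(pos)-o['position'])/.025,2))
    for S in (Rt,Rt@np.diag([-1,-1,1])):
        print(' turn',np.round(np.degrees(Ro.from_matrix(S@R0.T).as_rotvec())/5,2))
def down(yy): # tool pointing down, y axis at world angle yy
    y=np.array([np.cos(yy),np.sin(yy),0]);z=np.array([0,0,-1.]);return np.c_[np.cross(y,z),y,z]
E
python3 - <<'E'
from h import *
o=env.get_obs();print(o);print(rotq(o['orientation']).as_matrix().round(3))
go((.651,-.182,.265),down(0))
d=np.load('top0.npz')['d']
for u,v in [(255,300),(278,410),(270,380),(330,335),(240,345)]: print(u,v,P('top',d,u/1.4,v/1.4).round(3))
E
```

```text
{'clock': 0.1, 'joint_pos': array([-1.54911702e+00,  1.58949208e-01,  1.59807058e+00,  2.27408114e-05,
        1.38621015e+00, -2.10093300e-01]), 'qvel': array([ 0.00027641, -0.00064736, -0.00501023, -0.0013749 , -0.00117171,
       -0.00123637]), 'joint_torque': array([-6.89020108e-04, -3.86504388e+01, -3.22960460e+01,  7.03751924e-02,
        3.39319592e-02, -4.57236945e-05]), 'position': array([ 0.13205743, -0.55906508,  0.21375596]), 'orientation': array([-8.13963865e-04,  9.93292603e-01,  1.15624974e-01,  8.81340560e-05]), 'ft_force': array([0.05856128, 0.73695712, 0.80557833]), 'torque': array([-0.04215966, -0.03605463, -0.02843336]), 'gripper_force': 0.0, 'width': 0.09214565958213965}
[[ 0.973  0.23  -0.   ]
 [ 0.23  -0.973  0.002]
 [ 0.    -0.002 -1.   ]]
pos [ 0.1321 -0.5591  0.2138] shift [20.76 15.08  2.05]
 turn [-2.000e-02 -1.000e-02  1.534e+01]
 turn [-1.000e-02  2.000e-02 -2.066e+01]
255 300 [ 0.551  0.196 -0.001]
278 410 [0.332 0.122 0.074]
270 380 [0.385 0.156 0.001]
330 335 [0.482 0.034 0.007]
240 345 [0.456 0.204 0.068]
```

Call:
{"api": "step_arm", "payload": {"targets": [[[2,1.5,2],[0,0,2]],[[20.8,15.1,2.2],[0,0,15.3]],[[20.8,15.1,2.2],[0,0,15.3]],[[20.8,15.1,2.2],[0,0,15.3]],[[20.8,15.1,2.2],[0,0,15.3]],[[20.8,15.1,2.2],[0,0,15.3]],[[20.8,15.1,2.2],[0,0,15.3]],[[20.8,15.1,2.2],[0,0,15.3]],[[20.8,15.1,2.2],[0,0,15.3]],[[20.8,15.1,2.2],[0,0,15.3]],[[20.8,15.1,2.2],[0,0,15.3]],[[20.8,15.1,2.2],[0,0,15.3]],[[20.8,15.1,2.2],[0,0,15.3]],[[20.8,15.1,2.2],[0,0,15.3]],[[20.8,15.1,2.2],[0,0,15.3]],[[20.8,15.1,2.2],[0,0,15.3]],[[20.8,15.1,2.2],[0,0,15.3]],[[20.8,15.1,2.2],[0,0,15.3]],[[20.8,15.1,2.2],[0,0,15.3]],[[20.8,15.1,2.2],[0,0,15.3]]], "hand": 0.6}}

```text
clock: 1.77
position: [0.6512, -0.183, 0.2694]
orientation: [-0.0, 0.709, 0.705, -0.0]
ft_force: [1.3, -0.3, 0.3]
width: 0.0554
gripper_force: 0.0
```

Call:
{"api": "step_arm", "payload": {"targets": [[[0,0,-1],[0,0,0]],[[0,0,-2],[0,0,0]],[[0,0,-3],[0,0,0]],[[0,0,-4],[0,0,0]],[[0,0,-5],[0,0,0]],[[0,0,-6],[0,0,0]],[[0,0,-7],[0,0,0]],[[0,0,-7.6],[0,0,0]],[[0,0,-7.6],[0,0,0]],[[0,0,-7.6],[0,0,0]]]}}

```text
clock: 2.6
position: [0.6514, -0.1826, 0.0795]
orientation: [-0.001, 0.709, 0.705, -0.0]
ft_force: [1.1, -1.1, -0.7]
width: 0.0555
gripper_force: 0.0
```

Call:
{"api": "step_arm", "payload": {"targets": [[[0,0,0],[0,0,0]],[[0,0,0],[0,0,0]],[[0,0,0],[0,0,0]],[[0,0,0],[0,0,0]],[[0,0,0],[0,0,0]],[[0,0,0],[0,0,0]],[[0,0,0],[0,0,0]],[[0,0,0],[0,0,0]]], "hand": 0.2, "newtons": 15}}

```text
clock: 3.27
position: [0.6531, -0.1827, 0.0817]
orientation: [0.001, 0.708, 0.706, 0.0]
ft_force: [-1.5, -0.3, 5.2]
width: 0.0368
gripper_force: 15.0
```

```bash
python3 - <<'E'
from h import *
o=env.get_obs();print(o['width'],o['gripper_force'],o['ft_force'],o['torque'])
a,d=env.get_image('scene');b,d2=env.get_image('top')
A=cv2.resize(a[110:260,200:340,::-1],None,fx=2.8,fy=2.8);B=cv2.resize(b[110:260,230:370,::-1],None,fx=2.8,fy=2.8)
cv2.imwrite('pics/g1.png',np.hstack([A,B]))
E
```

```text
0.03679079152324557 15.000463351607323 [-1.50577281 -0.33421251  5.15661252] [-0.04807243  0.20835912  0.00730513]
```

View pics/g1.png

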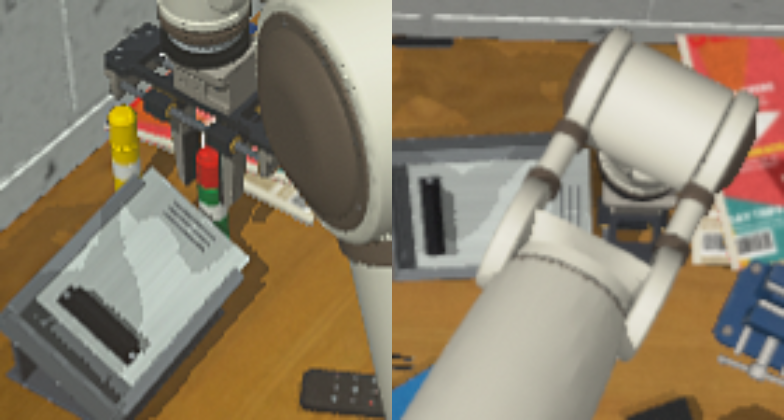

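```bash
python3 - <<'E'
from h import *
a,d=env.get_image('scene');np.savez('s1.npz',im=a,d=d)
im=a.astype(int)
for nm,m in (('red',(im[...,0]>110)&(im[...,1]<70)&(im[...,2]<70)),('green',(im[...,1]>im[...,0]+30)&(im[...,1]>im[...,2]+5)),('white',(im.min(2)>150)),('any',np.ones(im.shape[:2],bool))):
    pts=np.array([np.r_[P('scene',d,u,v,0),u,v] for v,u in np.argwhere(m) if 262<u<290 and 155<v<200 and d[v,u]>0])
    k=(abs(pts[:,0]-.65)<.05)&(abs(pts[:,1]+.182)<.03)&(pts[:,2]<.14)&(pts[:,2]>.01);pts=pts[k]
    print(nm,len(pts))
    for lo in np.arange(.02,.14,.015):
        q=pts[(pts[:,2]>=lo)&(pts[:,2]<lo+.015)]
        if len(q)>2: print(round(lo,3),len(q),q[:,:3].min(0).round(3),q[:,:3].max(0).round(3),q[:,3:].mean(0).round(1))
E
```

```text
red 104
0.095 34 [ 0.638 -0.18   0.096] [ 0.659 -0.169  0.11 ] [273.3 173.6]
0.11 45 [ 0.637 -0.188  0.111] [ 0.663 -0.167  0.125] [273.4 168.3]
0.125 24 [ 0.638 -0.187  0.125] [ 0.659 -0.17   0.13 ] [274.2 165.1]
green 49
0.02 3 [ 0.637 -0.19   0.021] [ 0.639 -0.185  0.03 ] [280.3 192. ]
0.035 7 [ 0.636 -0.185  0.038] [ 0.639 -0.177  0.048] [279.3 189.4]
0.065 17 [ 0.64  -0.178  0.071] [ 0.658 -0.168  0.08 ] [273.7 181.1]
0.08 20 [ 0.637 -0.178  0.081] [ 0.653 -0.169  0.092] [274.4 178.9]
white 18
0.05 12 [ 0.637 -0.179  0.051] [ 0.654 -0.169  0.064] [275.9 186. ]
0.065 6 [ 0.638 -0.174  0.066] [ 0.648 -0.169  0.07 ] [274.8 184.2]
any 498
0.02 9 [ 0.635 -0.192  0.021] [ 0.64  -0.178  0.034] [280.4 191.6]
0.035 17 [ 0.636 -0.191  0.035] [ 0.643 -0.174  0.049] [278.5 189.8]
0.05 38 [ 0.634 -0.185  0.051] [ 0.658 -0.169  0.064] [276.  186.1]
0.065 36 [ 0.628 -0.182  0.065] [ 0.678 -0.168  0.08 ] [273.2 181.4]
0.08 79 [ 0.619 -0.188  0.08 ] [ 0.682 -0.169  0.095] [273.9 177.3]
0.095 99 [ 0.617 -0.189  0.095] [ 0.683 -0.169  0.11 ] [274.6 173.6]
0.11 119 [ 0.615 -0.193  0.111] [ 0.681 -0.167  0.125] [274.4 168.7]
0.125 100 [ 0.614 -0.192  0.125] [ 0.68  -0.169  0.14 ] [275. 165.]
```

Call:
{"api": "step_arm", "payload": {"targets": [[[0,0,0],[0,0,0]],[[0,0,0],[0,0,0]],[[0,0,0],[0,0,0]],[[0,0,0],[0,0,0]]]}}

```text
clock: 3.75
position: [0.6531, -0.1827, 0.0817]
orientation: [0.001, 0.708, 0.706, 0.0]
ft_force: [-2.4, -0.7, 6.3]
width: 0.0371
gripper_force: 15.0
```

Call:
{"api": "step_arm", "payload": {"targets": [[[0,0,0.1],[0,0,0]],[[0,0,0.2],[0,0,0]],[[0,0,0.3],[0,0,0]],[[0,0,0.4],[0,0,0]],[[0,0,0.5],[0,0,0]],[[0,0,0.5],[0,0,0]],[[0,0,0.5],[0,0,0]]]}}

```text
clock: 4.33
position: [0.6522, -0.1821, 0.0922]
orientation: [0.0, 0.708, 0.706, 0.0]
ft_force: [0.3, 0.0, -0.9]
width: 0.0367
gripper_force: 15.0
```

```bash
python3 - <<'E'
from h import *
a,d=env.get_image('scene')
cv2.imwrite('pics/g2.png',cv2.resize(a[120:210,235:325,::-1],None,fx=6,fy=6,interpolation=cv2.INTER_CUBIC))
E
```

```text
(no output)
```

View pics/g2.png

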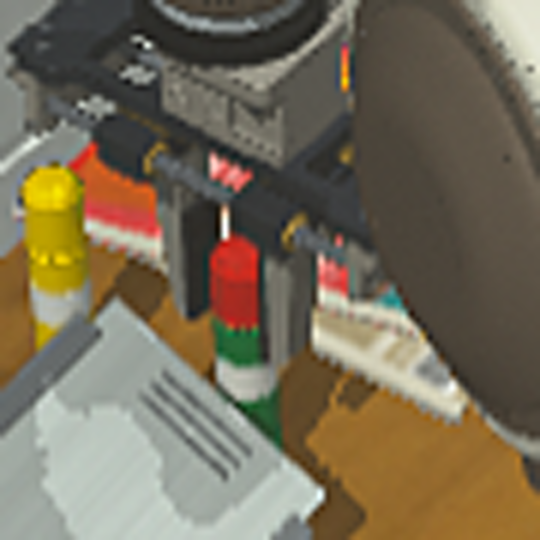

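```bash
python3 - <<'E'
from h import *
from scipy.optimize import least_squares
a,d=env.get_image('scene');im=a.astype(int)
mx=im.max(2)-im.min(2)
pts=[]
for v in range(158,197):
  for u in range(266,285):
    r,g,b=im[v,u]
    if d[v,u]>0 and ((r>100 and g<70 and b<70) or (g>r+25)):
        q=P('scene',d,u,v,0)
        if abs(q[0]-.65)<.03 and abs(q[1]+.182)<.03 and q[2]<.15: pts.append(q)
pts=np.array(pts);print(len(pts),pts.min(0),pts.max(0))
def fit(pts,n):
    def r(p):
        ax=np.array([p[2],p[3],1]);ax/=np.linalg.norm(ax);w=pts-[p[0],p[1],.08]
        return np.linalg.norm(np.cross(w,ax),axis=1)-.0145
    s=least_squares(r,[.651,-.182,0,0],loss='soft_l1',f_scale=.002);print(n,s.x.round(4),'tilt deg x,y',np.degrees(s.x[2:]).round(1),'rms',np.sqrt(np.mean(s.fun**2)))
fit(pts,'now')
E
```

```text
179 [ 0.63013944 -0.18858153  0.0222628 ] [ 0.66079106 -0.16675937  0.14117129]
now [ 0.6495 -0.184  -0.0192 -0.0531] tilt deg x,y [-1.1 -3. ] rms 0.003373153655339802
```

```bash
python3 - <<'E'
from h import *
a,d=env.get_image('scene')
# centre line in crop px: find from colour rows
def q(p): return (np.array(p)-[235,120])*6+2.5
for tx,ty in [(0,0),(6,0),(-6,0),(0,6),(0,-6)]:
    for zt in (.138,.06,.012): 
        b=np.array([.652+np.tan(np.radians(tx))*(zt-.1),-.182+np.tan(np.radians(ty))*(zt-.1),zt]); print(tx,ty,zt,q(proj('scene',b)[0]).round(0),end=' ')
    print()
T=np.array([.739,-.174,.13]);print('yellow',q(proj('scene',T)[0]),q(proj('scene',T-[0,0,.1])[0]))
im=a.astype(int)
for v in range(160,196,2):
    m=[u for u in range(262,290) if (im[v,u,0]>100 and im[v,u,1]<70 and im[v,u,2]<70) or im[v,u,1]>im[v,u,0]+25 or im[v,u].min()>150]
    if m: print(q((0,v))[1],q((min(m),v))[0]-2.5,q((max(m),v))[0]+2.5)
E
```

```text
0 0 0.138 [236. 247.] 0 0 0.06 [241. 376.] 0 0 0.012 [243. 451.] 
6 0 0.138 [229. 243.] 6 0 0.06 [248. 381.] 6 0 0.012 [260. 460.] 
-6 0 0.138 [244. 251.] -6 0 0.06 [233. 372.] -6 0 0.012 [227. 442.] 
0 6 0.138 [230. 253.] 0 6 0.06 [247. 371.] 0 6 0.012 [256. 439.] 
0 -6 0.138 [242. 242.] 0 -6 0.06 [235. 382.] 0 -6 0.012 [230. 463.] 
yellow [ 66.20209963 186.43925477] [ 80.1894559  348.61461123]
242.5 222.0 251.0
254.5 210.0 257.0
266.5 210.0 257.0
278.5 210.0 257.0
290.5 210.0 329.0
302.5 210.0 329.0
314.5 216.0 257.0
326.5 216.0 317.0
338.5 216.0 329.0
350.5 162.0 329.0
362.5 162.0 263.0
374.5 174.0 263.0
386.5 162.0 263.0
398.5 174.0 275.0
410.5 168.0 275.0
422.5 180.0 281.0
434.5 162.0 281.0
446.5 162.0 281.0
```

Call:
{"api": "step_arm", "payload": {"targets": [[[0,0,0.3],[0,0,0]],[[0,0,0.6],[0,0,0]],[[-0.4,0,0.6],[0,0,0]],[[-0.9,0,0.6],[0,0,0]],[[-1.5,-0.1,0.6],[0,0,0]],[[-2.1,-0.2,0.6],[0,0,0]],[[-2.7,-0.3,0.6],[0,0,0]],[[-3.3,-0.3,0.6],[0,0,0]],[[-3.9,-0.3,0.6],[0,0,0]],[[-4.5,-0.3,0.6],[0,0,0]],[[-5,-0.3,0.6],[0,0,0]],[[-5.3,-0.3,0.6],[0,0,0]],[[-5.5,-0.3,0.6],[0,0,0]],[[-5.5,-0.3,0.3],[0,0,0]],[[-5.5,-0.3,0.2],[0,0,0]],[[-5.5,-0.3,0.2],[0,0,0]]]}}

```text
clock: 5.82
position: [0.5144, -0.1893, 0.0961]
orientation: [-0.001, 0.708, 0.706, -0.0]
ft_force: [-0.0, 0.0, -1.5]
width: 0.0366
gripper_force: 15.0
```

```bash
python3 - <<'E'
from h import *
o=env.get_obs();p=o['position'];print(p,o['width'],o['ft_force'])
a,d=env.get_image('scene');b,d2=env.get_image('top')
u,v=proj('scene',p)[0].astype(int);print(u,v, [proj('scene',p+[0,0,k])[0].round(1) for k in(.05,-.07)])
A=a[v-45:v+45,u-45:u+45,::-1]
cv2.imwrite('pics/g3.png',cv2.resize(A,None,fx=6,fy=6,interpolation=cv2.INTER_CUBIC))
E
```

```text
[ 0.51440054 -0.18927081  0.09606118] 0.03660154540051355 [-0.00920474  0.00319636 -1.52419075]
320 194 [array([320.9, 180.9]), array([319. , 213.3])]
```

View pics/g3.png

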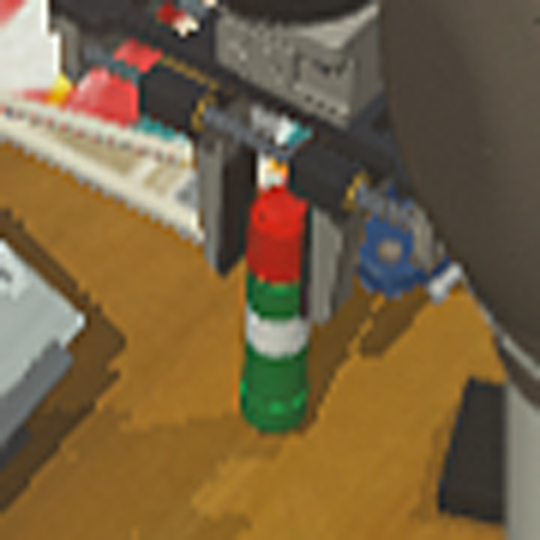

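Call:
{"api": "step_arm", "payload": {"targets": [[[0,0,-0.2],[0,0,0]],[[0,0,-0.4],[0,0,0]],[[0,0,-0.5],[0,0,0]],[[0,0,-0.6],[0,0,0]],[[0,0,-0.6],[0,0,0]],[[0,0,-0.6],[0,0,0]]]}}

```text
clock: 6.42
position: [0.5146, -0.1896, 0.082]
orientation: [0.0, 0.708, 0.706, 0.0]
ft_force: [0.8, 0.3, -0.6]
width: 0.0368
gripper_force: 15.0
```

Call:
{"api": "step_arm", "payload": {"targets": [[[0,0,-0.05],[0,0,0]],[[0,0,-0.1],[0,0,0]],[[0,0,-0.1],[0,0,0]]]}}

```text
clock: 6.67
position: [0.5153, -0.1902, 0.0816]
orientation: [0.001, 0.708, 0.706, -0.0]
ft_force: [-3.5, 2.4, 10.7]
width: 0.0365
gripper_force: 15.0
```

Call:
{"api": "step_arm", "payload": {"targets": [[[0,0,0.06],[0,0,0]],[[0,0,0.06],[0,0,0]],[[0,0,0.06],[0,0,0]]]}}

```text
clock: 6.92
position: [0.515, -0.1899, 0.0817]
orientation: [0.001, 0.708, 0.706, 0.0]
ft_force: [0.4, 0.9, 3.9]
width: 0.0367
gripper_force: 15.0
```

Call:
{"api": "step_arm", "payload": {"targets": [[[0,0,0],[0,0,0]],[[0,0,0],[0,0,0]],[[0,0,0],[0,0,0]],[[0,0,0],[0,0,0]],[[0,0,0],[0,0,0]],[[0,0,0],[0,0,0]]], "hand": 0.6}}

```text
clock: 7.42
position: [0.5144, -0.1895, 0.0809]
orientation: [-0.0, 0.708, 0.706, -0.0]
ft_force: [0.3, -0.0, 1.1]
width: 0.0551
gripper_force: 0.0
```

Call:
{"api": "step_arm", "payload": {"targets": [[[0,0,0.3],[0,0,0]],[[0,0,1],[0,0,0]],[[0,0,2],[0,0,0]],[[0,0,3],[0,0,0]],[[0,0,4],[0,0,0]],[[0,0,5],[0,0,0]],[[0,0,6],[0,0,0]],[[0,0,7],[0,0,0]],[[0,0,7],[0,0,0]]]}}

```text
clock: 8.17
position: [0.517, -0.1911, 0.2628]
orientation: [0.005, 0.708, 0.706, 0.001]
ft_force: [0.8, -0.6, 0.7]
width: 0.0552
gripper_force: 0.0
```

```bash
python3 - <<'E'
from h import *
a,d=env.get_image('scene');im=a.astype(int)
m=(im[...,0]>110)&(im[...,1]<70)&(im[...,2]<70)
p=np.array([P('scene',d,u,v,0) for v,u in np.argwhere(m) if d[v,u]>0])
p=p[(abs(p[:,0]-.515)<.05)&(abs(p[:,1]+.19)<.05)];print(len(p),p.min(0),p.max(0))
R,t=tray(*TX)
for s,nm in ((.02,'now'),(.112,'open')): print(nm,'pull',(t+R@[0,.063-s,.0535]).round(4))
# approach: left of pull, closed fingers; tool y along tray y
tp=t+R@np.array([0,.043+.035,.055]); print(tp); go(tp+[0,0,.12],down(TX[2]+np.pi/2)); print(env.get_obs()['joint_pos'])
E
```

```text
147 [ 0.4978361  -0.20313603  0.09348027] [ 0.52490523 -0.1741378   0.13063841]
now pull [0.6196 0.0052 0.0983]
open pull [ 0.6267 -0.0865  0.0983]
[0.61610578 0.04002002 0.0996314 ]
pos [ 0.5161 -0.1906  0.2599] shift [ 4.    9.22 -1.61]
 turn [-0.02  0.09 18.94]
 turn [  0.09   0.02 -17.06]
[-5.73402806e-01  6.04681689e-02  1.61367337e+00  3.69551083e-05
  1.46040626e+00 -5.69628005e-01]
```

The stick stands upright at about (0.512, -0.189), cap top at 0.13 m. Next I push the pull to the right with closed fingers.

Call:
{"api": "step_arm", "payload": {"targets": [[[1.2,2.8,0],[0,0,0.5]],[[4,9,0],[0,0,0.9]],[[4,9,0],[0,0,0.9]],[[4,9,0],[0,0,0.9]],[[4,9,0],[0,0,0.9]],[[4,9,0],[0,0,0.9]],[[4,9,0],[0,0,0.9]],[[4,9,0],[0,0,0.9]],[[4,9,0],[0,0,0.9]],[[4,9,-1],[0,0,0.9]],[[4,9,-2],[0,0,0.9]],[[4,9,-3],[0,0,0.9]],[[4,9,-4],[0,0,0.9]],[[4,9,-5],[0,0,0.9]],[[4,9,-5.7],[0,0,0.9]],[[4,9,-6.2],[0,0,0.9]],[[4,9,-6.2],[0,0,0.9]]], "hand": 0}}

```text
clock: 9.63
position: [0.6119, 0.0343, 0.0977]
orientation: [-0.002, 0.681, 0.732, -0.002]
ft_force: [-0.9, -0.4, -0.4]
width: 0.0003
gripper_force: 0.0
```

Call:
{"api": "step_arm", "payload": {"targets": [[[0.05,-0.3,0.1],[0,0,0]],[[0.1,-0.7,0.1],[0,0,0]],[[0.15,-1.1,0.1],[0,0,0]],[[0.2,-1.5,0.1],[0,0,0]],[[0.2,-1.9,0.1],[0,0,0]],[[0.2,-2.3,0.1],[0,0,0]],[[0.25,-2.7,0.1],[0,0,0]],[[0.3,-3.1,0.1],[0,0,0]],[[0.3,-3.4,0.1],[0,0,0]],[[0.3,-3.7,0.1],[0,0,0]],[[0.3,-3.8,0.1],[0,0,0]],[[0.3,-3.8,0.1],[0,0,0]]]}}

```text
clock: 10.63
position: [0.6217, -0.0607, 0.1033]
orientation: [-0.0, 0.68, 0.733, -0.001]
ft_force: [-0.5, 0.2, -0.1]
width: 0.0005
gripper_force: 0.0
```

Call:
{"api": "step_arm", "payload": {"targets": [[[0,-0.1,0],[0,0,0]],[[0,-0.2,0],[0,0,0]],[[0,-0.3,0],[0,0,0]],[[0,-0.4,0],[0,0,0]],[[0,-0.5,0],[0,0,0]],[[0,-0.5,0],[0,0,0]]]}}

```text
clock: 11.13
position: [0.622, -0.07, 0.1033]
orientation: [-0.002, 0.68, 0.733, 0.002]
ft_force: [2.3, 7.8, -0.5]
width: 0.0005
gripper_force: 4.4
```

Call:
{"api": "step_arm", "payload": {"targets": [[[0,-0.15,0],[0,0,0]],[[0,-0.3,0],[0,0,0]],[[0,-0.3,0],[0,0,0]]]}}

```text
clock: 11.38
position: [0.6219, -0.0706, 0.1033]
orientation: [-0.006, 0.68, 0.733, 0.006]
ft_force: [3.3, 28.1, 4.1]
width: 0.0004
gripper_force: 14.2
```

```bash
python3 - <<'E'
from h import *
R,t=tray(*TX);print((env.get_obs()['position']-t)@R*1e3)
E
```

```text
[ -0.63030069 -32.74417778  59.61610405]
```

Call:
{"api": "step_arm", "payload": {"targets": [[[0,0.5,0],[0,0,0]],[[0,0.8,0.5],[0,0,0]],[[0,0.8,2],[0,0,0]],[[0,0.8,3.5],[0,0,0]],[[0,0.8,5],[0,0,0]],[[-1,0.5,6],[0,0,1]],[[-2.2,-1,6],[0,0,2.4]],[[-3.5,-3,6],[0,0,3.8]],[[-4.8,-5,6],[0,0,5.2]],[[-6.1,-7,6],[0,0,6.6]],[[-7.4,-9,6],[0,0,8]],[[-8.6,-10.5,6],[0,0,9.4]],[[-9.8,-11.3,6],[0,0,10.8]],[[-9.8,-11.3,6],[0,0,12.3]],[[-9.8,-11.3,6],[0,0,12.3]],[[-9.8,-11.3,6],[0,0,12.3]]], "hand": 0.85}}

```text
clock: 12.72
position: [0.3738, -0.3655, 0.2549]
orientation: [-0.0, 0.21, 0.978, -0.002]
ft_force: [0.4, 0.6, 0.3]
width: 0.0783
gripper_force: 0.0
```

```bash
python3 - <<'E'
from h import *
go((.3774,-.3524,.12),down(np.radians(66.5)))
b,d=env.get_image('top');np.savez('t2.npz',im=b,d=d)
cv2.imwrite('pics/t2.png',cv2.resize(b[145:300,205:400,::-1],None,fx=3.8,fy=3.8,interpolation=cv2.INTER_CUBIC))
E
```

```text
pos [ 0.3738 -0.3655  0.2549] shift [ 0.14  0.52 -5.4 ]
 turn [ 0.04 -0.02  0.14]
 turn [-3.000e-02 -6.000e-02 -3.586e+01]
```

View pics/t2.png

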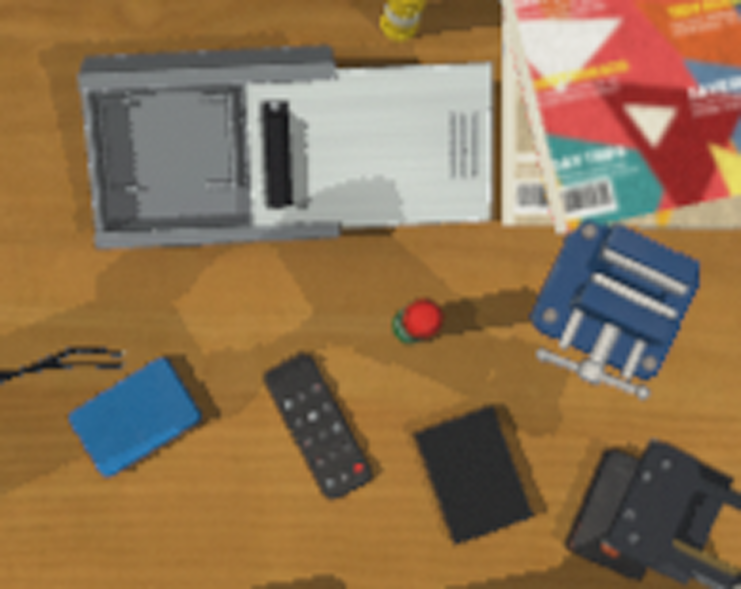

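Call:
{"api": "step_arm", "payload": {"targets": [[[0.1,0.5,-1],[0,0,0.1]],[[0.1,0.5,-2],[0,0,0.1]],[[0.1,0.5,-3],[0,0,0.1]],[[0.1,0.5,-4],[0,0,0.1]],[[0.1,0.5,-5],[0,0,0.1]],[[0.1,0.5,-6],[0,0,0.1]],[[0.1,0.5,-7],[0,0,0.1]],[[0.1,0.5,-8],[0,0,0.1]],[[0.1,0.5,-8.7],[0,0,0.1]],[[0.1,0.5,-9.3],[0,0,0.1]],[[0.1,0.5,-9.7],[0,0,0.1]],[[0.1,0.5,-9.9],[0,0,0.1]],[[0.1,0.5,-9.9],[0,0,0.1]],[[0.1,0.5,-9.9],[0,0,0.1]]]}}

```text
clock: 13.93
position: [0.3799, -0.3503, 0.007]
orientation: [0.0, 0.206, 0.979, -0.001]
ft_force: [0.2, -0.2, -1.3]
width: 0.078
gripper_force: 0.0
```

```bash
python3 - <<'E'
from h import *
o=env.get_obs();print(o['position'],o['ft_force'])
R,t=tray(*TX)
q=lambda p:((proj('top',t+R@np.array(p))[0]-[205,145])*3.8+1.4).round(0)
for p in [(.033,-.0125,.005),(.033,.0785,.005),(-.033,.0785,.005),(-.033,-.0125,.005),(.062,.085,.036),(-.062,.085,.036)]: print(p,q(p))
z=np.load('t2.npz')
for u,v in [(185,140),(150,120),(220,120),(215,170),(155,175)]: print(((P('top',z['d'],205+u/3.8,145+v/3.8)-t)@R*1e3).round(1))
cv2.imwrite('pics/t3.png',cv2.resize(z['im'][160:215,225:275,::-1],None,fx=10,fy=10,interpolation=cv2.INTER_CUBIC))
E
```

```text
[ 0.3798799  -0.35032671  0.00696594] [ 0.22681093 -0.17855332 -1.25434744]
(0.033, -0.0125, 0.005) [227.  96.]
(0.033, 0.0785, 0.005) [104. 102.]
(-0.033, 0.0785, 0.005) [112. 185.]
(-0.033, -0.0125, 0.005) [232. 179.]
(0.062, 0.085, 0.036) [87. 78.]
(-0.062, 0.085, 0.036) [103. 237.]
[-0.3 19.8  6.3]
[16.4 44.7  5.3]
[13.4 -7.1  4.1]
[-25.6  -1.    6.1]
[-28.7  44.7   2.6]
```

View pics/t3.png

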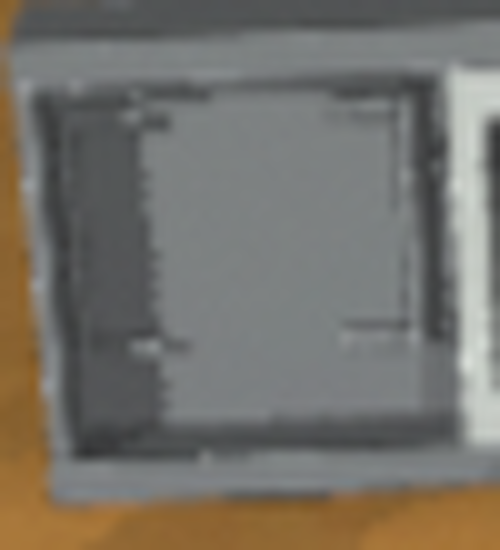

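```bash
python3 - <<'E'
from h import *
z=np.load('top0.npz');d=z['d'];im=z['im'].astype(int)
pts=[];pc=[]
for v in range(255,305):
  for u in range(345,395):
    q=P('top',d,u,v,0)
    if .013<q[2]<.04: pts.append(q[:2])
    if im[v,u].max()<85 or (im[v,u,0]>150 and im[v,u,1]<110): pc.append(P('top',d,u,v,z=.024)[:2])
for p in (pts,pc):
    p=np.array(p);r=cv2.minAreaRect((p*1e3).astype(np.float32));print(len(p),r,p.mean(0))
sc=np.load('scene0.npz');print(proj('scene',[.377,-.352,.026]))
E
```

```text
return _methods._mean(a, axis=axis, dtype=dtype,
  ret = ret.dtype.type(ret / rcount)
Traceback (most recent call last):
  File "h.py", line 6, in P
    c=env.calibration(n);K=np.array([[c['fx'],0,c['cx']],[0,c['fy'],c['cy']],[0,0,1]])
ValueError: time passes only in moves, steps and waits
```

Call:
{"api": "step_arm", "payload": {"targets": [[[0,0,0],[0,0,0]],[[0,0,0],[0,0,0]],[[0,0,0],[0,0,0]],[[0,0,0],[0,0,0]],[[0,0,0],[0,0,0]],[[0,0,0],[0,0,0]],[[0,0,0],[0,0,0]],[[0,0,0],[0,0,0]]], "hand": 0.5, "newtons": 25}}

```text
clock: 14.6
position: [0.3801, -0.3508, 0.0073]
orientation: [0.001, 0.205, 0.979, -0.001]
ft_force: [-1.3, -1.2, 5.5]
width: 0.0596
gripper_force: 25.0
```

The script overlapped the move, so I'll keep those in separate calls from here. The grasp is good at 59.6 mm.

```bash
python3 - <<'E' 2>/dev/null
from h import *
z=np.load('top0.npz');d=z['d'];im=z['im'].astype(int)
pts=[];pc=[]
for v in range(258,302):
  for u in range(350,390):
    if d[v,u]>0:
      q=P('top',d,u,v,0)
      if .013<q[2]<.04: pts.append(q[:2])
    if im[v,u].max()<80 or (im[v,u,0]>150 and im[v,u,1]<110): pc.append(P('top',d,u,v,z=.024)[:2])
for p in (pts,pc):
    p=np.array(p);r=cv2.minAreaRect((p*1e3).astype(np.float32));print(len(p),r,p.mean(0))
E
```

```text
645 ((376.954833984375, -352.48681640625), (61.01856994628906, 84.96366119384766), 67.82066345214844) [ 0.37719966 -0.35159083]
655 ((379.2101135253906, -348.27557373046875), (88.30941009521484, 90.55227661132812), 57.71372985839844) [ 0.37671622 -0.35204564]
```

Call:
{"api": "step_arm", "payload": {"targets": [[[0,0,0.3],[0,0,0]],[[0,0,1],[0,0,0]],[[0,0,2],[0,0,0]],[[0,0,3],[0,0,0]],[[0,0,4],[0,0,0]],[[0,0,5],[0,0,0]],[[0,0,6],[0,0,0]],[[0,0,7],[0,0,0]],[[0,0,8],[0,0,0]],[[0,0,9],[0,0,0]],[[0,0,10],[0,0,0]],[[0,0,10],[0,0,0]]]}}

```text
clock: 15.6
position: [0.381, -0.3511, 0.2616]
orientation: [0.003, 0.205, 0.979, -0.003]
ft_force: [0.4, -0.7, -1.1]
width: 0.0597
gripper_force: 25.0
```

```bash
cat >> h.py <<'E'
R,t=tray(*TX)
Rp=np.c_[R[:,1],R[:,0],-R[:,2]]
E
python3 - <<'E'
from h import *
print(env.get_obs()['width'])
go(t+R@[0,.0308,.132],Rp)
print('per unit down',(R@[0,0,-1]).round(3), rotq(env.get_obs()['orientation']).as_matrix().round(3))
E
```

```text
0.059667954658833046
pos [ 0.381  -0.3511  0.2616] shift [ 8.02 13.64 -3.81]
 turn [  3.74  -5.12 -12.04]
 turn [-5.87 -4.05 22.99]
per unit down [ 0.498  0.039 -0.866] [[-0.916  0.402  0.005]
 [ 0.402  0.916 -0.007]
 [-0.007 -0.004 -1.   ]]
```

Call:
{"api": "step_arm", "payload": {"targets": [[[0.5,0.9,0],[0.2,-0.3,-0.7]],[[1.1,1.9,0],[0.5,-0.7,-1.7]],[[1.8,3.1,0],[0.8,-1.1,-2.7]],[[2.5,4.3,0],[1.1,-1.5,-3.6]],[[3.2,5.5,0],[1.4,-2,-4.6]],[[3.9,6.7,0],[1.7,-2.4,-5.6]],[[4.6,7.9,0],[2,-2.8,-6.6]],[[5.3,9.1,0],[2.4,-3.3,-7.7]],[[6,10.3,0],[2.7,-3.8,-8.8]],[[6.7,11.5,0],[3.1,-4.3,-10]],[[7.4,12.6,0],[3.4,-4.7,-11]],[[7.8,13.3,0],[3.7,-5.1,-12]],[[8,13.6,0],[3.74,-5.12,-12.04]],[[8,13.6,-1],[3.74,-5.12,-12.04]],[[8,13.6,-2],[3.74,-5.12,-12.04]],[[8,13.6,-3],[3.74,-5.12,-12.04]],[[8,13.6,-3.5],[3.74,-5.12,-12.04]],[[8,13.6,-3.8],[3.74,-5.12,-12.04]],[[8,13.6,-3.8],[3.74,-5.12,-12.04]],[[8,13.6,-3.8],[3.74,-5.12,-12.04]]]}}

```text
clock: 17.27
position: [0.5792, -0.0095, 0.1606]
orientation: [0.174, 0.655, 0.709, 0.194]
ft_force: [0.5, -0.4, -0.6]
width: 0.0597
gripper_force: 25.0
```

```bash
python3 - <<'E'
from h import *
o=env.get_obs();print(((o['position']-t)@R*1e3).round(1),o['width'])
go(t+R@[0,.0308,.05],Rp)
b,d=env.get_image('scene');c=proj('scene',o['position'])[0].astype(int);print(c)
cv2.imwrite('pics/p1.png',cv2.resize(b[c[1]-60:c[1]+50,c[0]-70:c[0]+70,::-1],None,fx=5,fy=5,interpolation=cv2.INTER_CUBIC))
E
```

```text
[ -4.7  31.5 128.2] 0.0596598030659673
pos [ 0.5792 -0.0095  0.1606] shift [ 1.72  0.1  -2.61]
 turn [-0.08  0.03 -0.04]
 turn [ 17.98   1.55 -31.15]
[251 210]
```

View pics/p1.png

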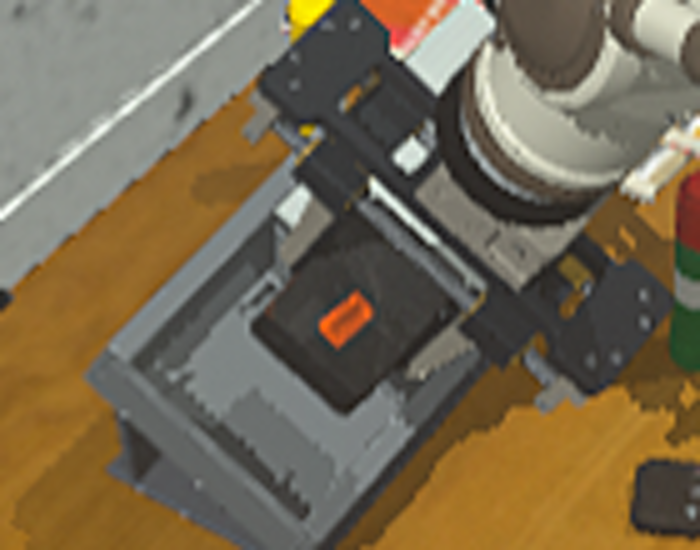

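Call:
{"api": "step_arm", "payload": {"targets": [[[0.5,0,-0.5],[0,0,0]],[[0.9,0.1,-1.1],[0,0,0]],[[1.3,0.1,-1.8],[0,0,0]],[[1.6,0.1,-2.4],[0,0,0]],[[1.7,0.1,-2.6],[0,0,0]],[[1.7,0.1,-2.6],[0,0,0]],[[1.7,0.1,-2.6],[0,0,0]]]}}

```text
clock: 17.9
position: [0.6226, -0.0073, 0.0972]
orientation: [0.175, 0.655, 0.709, 0.194]
ft_force: [0.7, -0.2, -1.0]
width: 0.0595
gripper_force: 25.0
```

```bash
python3 - <<'E'
from h import *
o=env.get_obs();p=(o['position']-t)@R*1e3;print(p.round(1),o['ft_force'].round(1))
b,d=env.get_image('scene');im=b.astype(int)
c=proj('scene',o['position'])[0].astype(int)
pts=[]
for v in range(c[1]-30,c[1]+40):
  for u in range(c[0]-45,c[0]+30):
    if d[v,u]>0:
      q=(P('scene',d,u,v,0)-t)@R*1e3
      if abs(q[2]-(p[2]-7.3+26))<4 and abs(q[0])<40: pts.append(q)
pts=np.array(pts);print(len(pts),np.percentile(pts,[1,50,99],axis=0).round(1))
m=pts[abs(pts[:,0])<15];print('y max',np.sort(m[:,1])[-8:].round(1)); m=pts[abs(pts[:,1]-55)<12];print('x',m[:,0].min(),m[:,0].max())
go(t+R@[0,.0308,.0135],Rp)
E
```

```text
[ 1.2 30.3 51.5] [ 0.7 -0.2 -1. ]Traceback (most recent call last):
  File "<stdin>", line 9, in <module>
  File "h.py", line 6, in P
    c=env.calibration(n);K=np.array([[c['fx'],0,c['cx']],[0,c['fy'],c['cy']],[0,0,1]])
ValueError: time passes only in moves, steps and waits
```

```bash
cat >> h.py <<'E'
import functools
_cal=functools.lru_cache(None)(env.calibration)
class _E:
    calibration=staticmethod(_cal)
    def __getattr__(s,k): return getattr(_env,k)
_env=env; env=_E()
E
python3 - <<'E'
from h import *
o=env.get_obs();p=(o['position']-t)@R*1e3
b,d=env.get_image('scene')
c=proj('scene',o['position'])[0].astype(int)
pts=[]
for v in range(c[1]-30,c[1]+40):
  for u in range(c[0]-45,c[0]+30):
    if d[v,u]>0:
      q=(P('scene',d,u,v,0)-t)@R*1e3
      if abs(q[2]-(p[2]-7.3+26))<4 and abs(q[0])<40: pts.append(q)
pts=np.array(pts);print(len(pts),np.percentile(pts,[1,50,99],axis=0).round(1))
m=pts[abs(pts[:,0])<15];print('y max',np.sort(m[:,1])[-8:].round(1)); m=pts[abs(pts[:,1]-60)<8];print('x',m[:,0].min(),m[:,0].max())
go(t+R@[0,.0308,.0135],Rp)
E
```

```text
653 [[-30.6  -6.2  66.7]
 [ -0.2  40.6  70. ]
 [ 30.5  75.8  74.1]]
y max [75.  75.1 75.4 75.7 75.8 76.  76.  76.9]
x -30.706401478635527 28.78341911896791
pos [ 0.6228 -0.0074  0.0979] shift [ 0.71  0.08 -1.37]
 turn [-0.07  0.07 -0.04]
 turn [-18.03  -1.53  31.12]
```

Call:
{"api": "step_arm", "payload": {"targets": [[[0.15,0.02,-0.3],[0,0,0]],[[0.3,0.04,-0.6],[0,0,0]],[[0.45,0.05,-0.9],[0,0,0]],[[0.6,0.05,-1.2],[0,0,0]],[[0.7,0.05,-1.35],[0,0,0]],[[0.7,0.05,-1.35],[0,0,0]],[[0.7,0.05,-1.35],[0,0,0]]]}}

```text
clock: 18.58
position: [0.6395, -0.0058, 0.0616]
orientation: [0.174, 0.655, 0.709, 0.194]
ft_force: [-0.7, 0.5, -1.2]
width: 0.06
gripper_force: 25.0
```

```bash
python3 - <<'E'
from h import *
o=env.get_obs();print(((o['position']-t)@R*1e3).round(1),(o['ft_force']@R).round(1),o['width'])
go(t+R@[0,.0308,.0115],Rp)
E
```

```text
[-1.9 30.5 12.1] [-1.2  0.5 -0.7] 0.05995431834736015
pos [ 0.6395 -0.0058  0.0616] shift [0.08 0.02 0.02]
 turn [-0.08  0.03 -0.04]
 turn [ 17.98   1.54 -31.15]
```

Call:
{"api": "step_arm", "payload": {"targets": [[[0.06,0.01,0.03],[0,0,0]],[[0.08,0.01,0],[0,0,0]],[[0.1,0.01,-0.04],[0,0,0]],[[0.1,0.01,-0.04],[0,0,0]]]}}

```text
clock: 18.92
position: [0.6423, -0.0057, 0.0623]
orientation: [0.174, 0.654, 0.71, 0.194]
ft_force: [-10.3, -1.5, 9.0]
width: 0.0599
gripper_force: 25.0
```

```bash
python3 - <<'E'
from h import *
o=env.get_obs();print(((o['position']-t)@R*1e3).round(1),(o['ft_force']@R).round(1),o['width'])
E
```

```text
[ 0.8 30.4 11.4] [-4.5 -0.7 13. ] 0.05985560510621718
```

Call:
{"api": "step_arm", "payload": {"targets": [[[0,0,0.02],[0,0,0]],[[0,0,0.02],[0,0,0]],[[0,0,0.02],[0,0,0]],[[0,0,0.02],[0,0,0]],[[0,0,0.02],[0,0,0]],[[0,0,0.02],[0,0,0]]], "hand": 0.74}}

```text
clock: 19.42
position: [0.6421, -0.0056, 0.0618]
orientation: [0.174, 0.655, 0.709, 0.194]
ft_force: [0.3, 1.2, 0.7]
width: 0.068
gripper_force: 0.0
```

Call:
{"api": "step_arm", "payload": {"targets": [[[-0.2,0,0.35],[0,0,0]],[[-0.5,-0.04,0.87],[0,0,0]],[[-1,-0.08,1.73],[0,0,0]],[[-1.5,-0.12,2.6],[0,0,0]],[[-2,-0.16,3.5],[0,0,0]],[[-2.5,-0.2,4.4],[0,0,0]],[[-3.5,-0.2,5.4],[0,0,0]],[[-4.5,-0.2,6],[0,0,0]],[[-5.5,-1,6],[0,0,0]],[[-6.5,-3,6],[0,0,0]],[[-6.5,-4.5,6],[0,0,0]],[[-6.5,-6,6],[0,0,0]],[[-6.5,-6,6],[0,0,0]],[[-6.5,-6,6],[0,0,0]]]}}

```text
clock: 20.58
position: [0.4792, -0.1582, 0.212]
orientation: [0.175, 0.657, 0.708, 0.193]
ft_force: [0.8, -0.1, 0.4]
width: 0.0677
gripper_force: 0.0
```

```bash
python3 - <<'E'
from h import *
o=env.get_obs();print(((o['position']-t)@R*1e3).round(1),o['width'])
b,d=env.get_image('scene');a,d2=env.get_image('top')
c=proj('scene',t)[0].astype(int);e=proj('top',t)[0].astype(int)
A=b[c[1]-50:c[1]+50,c[0]-50:c[0]+50,::-1];B=a[e[1]-50:e[1]+50,e[0]-50:e[0]+50,::-1]
cv2.imwrite('pics/r1.png',cv2.resize(np.hstack([A,B]),None,fx=4,fy=4,interpolation=cv2.INTER_CUBIC))
for n,dd in(('scene',d),('top',d2)):
  for l in [(20,60),(20,10),(-20,60),(-20,10),(0,35)]:
    w=proj(n,t+R@np.array([l[0],l[1],31])/1e3)[0].round()
    print(n,l,((P(n,dd,*w)-t)@R*1e3).round(1))
E
```

```text
[ -75.4 -108.9  228.3] 0.06771593542012604
scene (20, 60) [21.1 59.7 30.7]
scene (20, 10) [19.4  9.9 30.9]
scene (-20, 60) [-20.8  60.4  32. ]
scene (-20, 10) [-20.    9.1  29.8]
scene (0, 35) [-0.1 34.8 32.3]
top (20, 60) [19.6 60.7 31.6]
top (20, 10) [18.9 11.2 28.5]
top (-20, 60) [-19.6  58.6  30.5]
top (-20, 10) [-19.2  11.   30.4]
top (0, 35) [ 0.4 34.6 31.2]
```

View pics/r1.png

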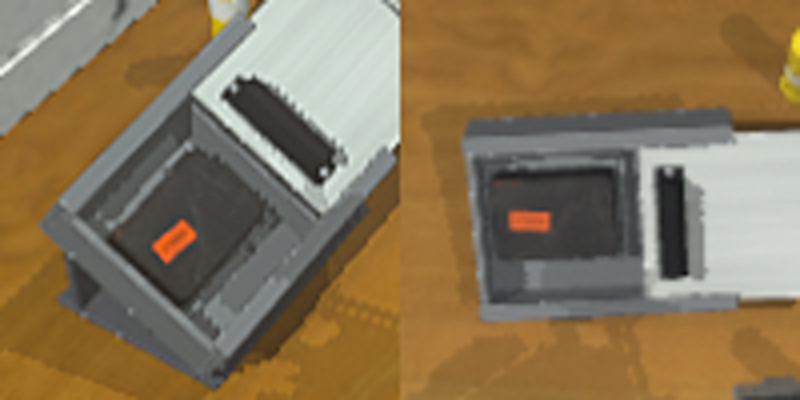

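```bash
python3 - <<'E'
from h import *
w=t+R@[0,-.078,.0596];print(w)
go(w+[0,0,.1],down(TX[2]))
E
```

```text
[ 0.62596844 -0.11568489  0.10361511]
pos [ 0.4795 -0.1549  0.2114] shift [ 5.86  1.57 -0.31]
 turn [-0.57  6.01 -0.02]
 turn [-9.33 -0.88 34.74]
```

Call:
{"api": "step_arm", "payload": {"targets": [[[0.5,0.2,1],[-0.1,1.2,0]],[[1.5,0.5,1.5],[-0.2,2.4,0]],[[2.7,0.8,1.5],[-0.3,3.6,0]],[[3.9,1.1,1.5],[-0.45,4.8,0]],[[5,1.4,1.2],[-0.57,6,0]],[[5.9,1.6,0.8],[-0.57,6,0]],[[5.9,1.6,0],[-0.57,6,0]],[[5.9,1.6,-1],[-0.57,6,0]],[[5.9,1.6,-2],[-0.57,6,0]],[[5.9,1.6,-3],[-0.57,6,0]],[[5.9,1.6,-3.7],[-0.57,6,0]],[[5.9,1.6,-4.1],[-0.57,6,0]],[[5.9,1.6,-4.2],[-0.57,6,0]],[[5.9,1.6,-4.2],[-0.57,6,0]]], "hand": 0}}

```text
clock: 21.85
position: [0.627, -0.1141, 0.1066]
orientation: [0.001, 0.677, 0.736, 0.0]
ft_force: [0.4, 0.2, 0.0]
width: 0.0005
gripper_force: 0.0
```

```bash
python3 - <<'E'
from h import *
o=env.get_obs();print(((o['position']-t)@R*1e3).round(1),o['width'],o['ft_force'])
go(t+R@[0,.047,.0596],down(TX[2]))
E
```

```text
[  2.5 -76.5  61.7] 0.00048436407495870253 [0.36498887 0.20915542 0.04718992]
pos [ 0.627  -0.1141  0.1066] shift [-0.43  4.92 -0.12]
 turn [ 0.01  0.01 -0.05]
 turn [-2.000e-02  1.000e-02  3.595e+01]
```

Call:
{"api": "step_arm", "payload": {"targets": [[[0,0.2,-0.1],[0,0,0]],[[-0.05,0.4,-0.1],[0,0,0]],[[-0.1,0.7,-0.1],[0,0,0]],[[-0.1,1.1,-0.1],[0,0,0]],[[-0.15,1.5,-0.1],[0,0,0]],[[-0.15,1.9,-0.1],[0,0,0]],[[-0.2,2.3,-0.1],[0,0,0]],[[-0.25,2.7,-0.1],[0,0,0]],[[-0.3,3.1,-0.1],[0,0,0]],[[-0.3,3.5,-0.1],[0,0,0]],[[-0.35,3.9,-0.1],[0,0,0]],[[-0.4,4.2,-0.1],[0,0,0]],[[-0.4,4.5,-0.1],[0,0,0]],[[-0.4,4.7,-0.1],[0,0,0]],[[-0.4,4.8,-0.1],[0,0,0]],[[-0.4,4.8,-0.1],[0,0,0]]]}}

```text
clock: 23.18
position: [0.6164, 0.0054, 0.1038]
orientation: [-0.0, 0.678, 0.735, 0.0]
ft_force: [-0.4, 0.1, -0.5]
width: 0.0
gripper_force: 0.0
```

Call:
{"api": "step_arm", "payload": {"targets": [[[0,0.1,0],[0,0,0]],[[0,0.2,0],[0,0,0]],[[0,0.3,0],[0,0,0]],[[0,0.3,0],[0,0,0]]]}}

```text
clock: 23.52
position: [0.6163, 0.0102, 0.1038]
orientation: [0.001, 0.678, 0.735, -0.002]
ft_force: [-2.0, -7.6, -1.7]
width: 0.0001
gripper_force: 3.8
```

```bash
python3 - <<'E'
from h import *
o=env.get_obs();print(((o['position']-t)@R*1e3).round(1),(o['ft_force']@R).round(1))
E
```

```text
[ 0.2 48.2 59.6] [-3.  -7.4 -0.1]
```

Call:
{"api": "step_arm", "payload": {"targets": [[[0,0.15,0],[0,0,0]],[[0,0.25,0],[0,0,0]],[[0,0.25,0],[0,0,0]]]}}

```text
clock: 23.77
position: [0.6164, 0.0108, 0.1039]
orientation: [0.005, 0.678, 0.735, -0.006]
ft_force: [-3.7, -24.6, -0.9]
width: 0.0003
gripper_force: 12.1
```

Call:
{"api": "step_arm", "payload": {"targets": [[[0,-0.4,0],[0,0,0]],[[0,-0.7,0.5],[0,0,0]],[[0,-0.7,2],[0,0,0]],[[0,-0.7,3.5],[0,0,0]],[[0,-0.7,5],[0,0,0]],[[-1.5,-0.7,6],[0,0,0]],[[-3,-1.5,6],[0,0,0]],[[-4.5,-3,6],[0,0,0]],[[-6,-5,6],[0,0,0]],[[-7.5,-7,6],[0,0,0]],[[-8,-8.5,6],[0,0,0]],[[-8,-10,6],[0,0,0]],[[-8,-10,6],[0,0,0]],[[-8,-10,6],[0,0,0]]]}}

```text
clock: 24.93
position: [0.4155, -0.2368, 0.2556]
orientation: [0.002, 0.68, 0.733, -0.0]
ft_force: [0.9, -0.8, 0.2]
width: 0.0007
gripper_force: 0.0
```

```bash
python3 - <<'E'
from h import *
a,d=env.get_image('top')
cv2.imwrite('pics/f1.png',cv2.resize(a[130:300,205:400,::-1],None,fx=3.5,fy=3.5,interpolation=cv2.INTER_CUBIC))
E
```

```text
(no output)
```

View pics/f1.png

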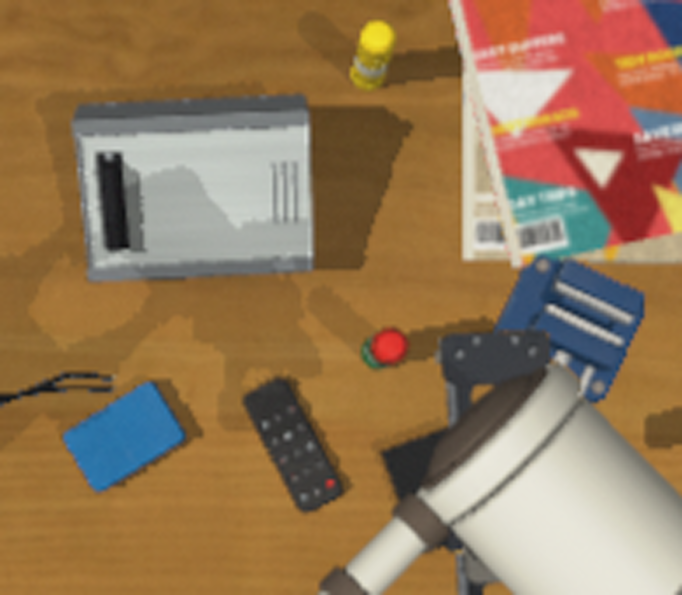

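The cover is fully shut, the glue stick is upright at (385,347), and the bystanders haven't moved.

```bash
python3 -c "
from workcell import env
print(env.finish_job())"
```

```text
the job is handed in; nothing more can be done
None
```

The instrument lies flat, label up, between the ribs with the cover pushed shut to its stop; the glue stick stands upright on the bench, the bystanders were not moved, and the job was handed in at about 25 s (verdict not shown).

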